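Hang the lift-off guard door on its two hinge pins

ROBOT

A 7-joint arm with a two-finger parallel gripper is mounted at the origin on a cart in front of the work surface, level with it; the furniture and walls round the work are solid. World frame = base frame: x ahead of the robot, y to its left, z up, the work surface at z = 0. Lengths are in m, angles in degrees, forces in N, time in s.
With the tool pointing down it reaches from about 0.4 to 0.85 m from the base axis. Payload 4.5 kg.
Tool frame: the origin (TCP) lies at the very end of the fingers, on their centre line; the grasp point (between the pads) lies 19 mm behind it; z points along the fingers, y is the direction in which the jaws open and shut (so a half turn about z gives the same grasp; the last joint's range is limited). The gripper opens to 85 mm and grips with 20 to 120 N. Pads are 22 mm wide; open, the fingers measure 114 mm over their backs; the gripper's body (76 mm by 85 mm) begins 54 mm behind the grasp point. The pads swing forward as they close: fully open they stand 13 mm farther back than shut.
Start: joints at [79.057, 39.483, -11.15, 89.685, 9.013, 51.709, -12.324], TCP at [0.139, -0.609, 0.231] pointing down, gripper open.
Joint ranges: [-172.22, 172.22], [-26.19, 119.32], [-84.43, 86.54], [7.71, 146.69], [-57.33, 237.33], [2.42, 119.75], [-152.13, 152.13]. Speed limits (degrees/s): [147.25, 147.25, 180, 180, 180, 180, 180].

INTERFACE

Orientations are given as [roll, pitch, yaw] about the fixed x, y, z axes, in that order (R = Rz(yaw) Ry(pitch) Rx(roll)).
In Python, from workcell import state, get_image, finish_job, spot_in, landmark_of gives the robot as it stands.
- The arm moves only by the tool step_arm, never from a script. Its argument "commands" is a list of rows, each an object with "rot": the turn, a rotation vector about the tool's x, y, z in units of 6 degrees (1.0 is 6 degrees), a list of three; "slide": the shift along the tool's x, y, z in units of 40 mm (1.0 is 40 mm), a list of three; "fingers": the opening, from 0 (shut) to 1 (fully open). In form: [{"rot": [rx, ry, rz], "slide": [x, y, z], "fingers": fingers}, ...]. A call has 1 to 20 rows; each row is the pose to reach, as a shift and turn from the pose commanded when the call began, along the tool's axes at that moment; what a row does not reach only later rows make up. A row lasts 1/10 s, in which the tool goes at most 50 mm and 8.59 degrees, less where a joint would pass 70% of its speed; a pose out of reach is approached as far as the arm can. A call with a gripper value outside its range is refused whole. The fingers move at their own pace and stop on an object; "squeeze" is the grip in N (left out, the last holds). Time passes only in rows, so rows that repeat a pose let the fingers close. It gives the time, the measured TCP pose, the force and the opening at its end, in the units of the state.
- state(): the state, without advancing time (a new reading comes with each control period).
- get_image(name): name is "scene" or "top" or "wrist"; returns a dict with "color" (420x560x3 uint8, blue, green, red), "intrinsics" (3x3 intrinsics, pixels), "world_from_camera" (4x4, takes a point from camera to world coordinates). Camera axes: x right, y down, z forward; pixel columns grow to the right and rows downward; lengths in m; the calibration is good to about 2 mm. The wrist camera is an equidistant fisheye: a pixel r from the principal point sees the ray r / f radians off the axis. A picture is of the moment at which its call begins. There is no depth.
- finish_job(): hands the job in, once; it reports no verdict.
Trained networks look in a picture, given as the dict that the camera call returned (one of the last four; its "shot" number tells which), for a name from the list of things; names that differ only in an ending like _2 or _b are one class to them, and where a whole thing is asked for, a point or a joint stands for the part that bears it (a point fixed in the world has none). Each returns a list of dicts, best first, with "p" (0 to 1); they miss things now and then, are a little off and sometimes report something else, mostly with a low value. They report only what shows in the picture. A call takes as long as a camera call.
- spot_in(picture, query): "rect" ([left, top, right, bottom] in pixels, round what is visible of it).
- landmark_of(picture, query): "centre" ([row, column] in pixels: a listed point, or the origin of a listed thing).
The state is a dict: "time_s": time; "joints": joint angles; "qvel": joint speeds; "tau": joint torques, N m; "tool_pos": TCP position; "tool_rot": TCP orientation; "ft_force": force on the tool from outside, world axes, zero at the start; "moment": the same for the moment, N m; "width": opening from 0.0 (shut) to 1.0 (fully open).
Only numpy, scipy, OpenCV 4.12 (cv2) and the standard library are available. Lean on these libraries where they do the work, as an engineer would, in place of code of your own. Each camera call takes 0.05 s, during which the arm holds its last target. There are 200 camera calls.

TASK

The small guard door lies on its back on the bench. Stand it upright on its bottom edge on the bench (its bar handle helps) and let go of it; then take it by its top edge, carry it to the guard frame and lower both hinge knuckles together onto the frame's two upright pins until they sit fully down, with the door closed across the frame. Leave the tub, the tape roll and the loose bearing where they are.

Things in the scene. Friction and masses are not known exactly. Their poses are not given: they have to be found in the camera images.
- door: Loose guard door, grey steel, 0.36 to 0.6 kg, front with bar handle, 30 mm thick; its origin is point door_foot. Axes of door and door points: z from bottom to top edge (up when hung), x out of the plain back, y across the width from the hinge side (-y) to the free side (+y). It starts on its back, front up, top edge to the robot's right. It can stand by itself on its bottom edge.
- door_center (a point): Middle of the door's leaf, which is 150 mm high (z), 76 mm wide (y, without knuckles) and 30 mm thick (x): a welded rim round a recessed louvred sheet.
- handle (a point): Middle of the door's round bar handle on its front, 12 mm thick, along y, 50 mm clear between its posts. It is 114 mm above the bottom edge, 36 mm below the top edge, 44 mm in front of the front face (38 mm clear behind the bar), 74 mm in front of the back. The door turns with a firm grip on the bar (tilt the tool to tip the door about its bottom back edge); pressed on the bench it slips a little.
- door_foot (a point): Middle of the door's bottom edge, half-way through the 30 mm thickness; 15 mm above the bench when the door lies, on the bench when it stands.
- top_edge (a point): Middle of the door's top edge, half-way through the thickness. The top rail below it is 26 mm high and 30 mm thick: the place to pinch the standing door, front to back.
- knuckle_low (a point): Centre of the lower mouth of the lower knuckle: a sleeve along the door's z, 24 mm long, 22 mm outside and 14 mm bore, open at both ends, axis 53 mm from the door's middle to its -y side and half-way through the thickness; mouth 20 mm above the bottom edge.
- knuckle_up (a point): Centre of the lower mouth of the upper knuckle, like the lower one and on the same axis, mouth 106 mm above the bottom edge.
- free_edge (a point): Middle of the door's long free edge, 38 mm from the middle to +y (away from the knuckles), half-way up and half-way through the thickness.
- frame: Guard frame fixed to the bench; origin on the bench below the middle of the closed door. Front = -x side, y from hinge end (-y) to latch end (+y), z up. Base 85 x 160 x 10 mm; 24 mm behind the hinge axis a 139 mm post with two brackets, each with an upright pin; behind the free edge a 110 mm latch post. Door hung and closed: its axes along the frame's, bottom 30 mm above the bench.
- pin_low (a point): Foot of the lower pin, on the top of its bracket, 50 mm above the bench: seat of the lower knuckle. Pin 10 mm thick, 20 mm high, its upper 8 mm tapered to 4 mm.
- pin_up (a point): Foot of the upper pin, above the other, 136 mm above the bench: seat of the upper knuckle. Same pin. Its bracket is 12 mm thick and reaches 11 mm in front of the axis; the lower knuckle must pass below it: bring the door in from the frame's front with the knuckles more than 20 and less than 45 mm above their seats, then lower it.
- closed_point (a point): Point of the frame, 100 mm above the bench, that the middle of the free edge comes over or under when the door is closed across the frame.
- grease_tub: Open white tub with an ochre band round its rim, 67 mm wide, 52 mm high, on the robot's left; origin at the centre of its underside. Not to be moved.
- tape_roll: Roll of tape, 68 mm wide, 19 mm high, lying to the right; origin at the centre of its underside. Not to be moved.
- bearing: Loose ball bearing, 52 mm wide, 15 mm high, lying behind the frame; origin at the centre of its underside. Not to be moved.

How it is judged (in metres and radians):
On the way, in this order (a step that is already met when the one before it is completed fails the run):
1. the door stands upright on the bench on its bottom edge, let go (angle between door_center's own z axis and vertical below 0.1 rad and height (world z) of door_foot below 0.008 m and contact force between door and the arm below 0.3 N and contact force between door and the fingers below 0.3 N), for 0.3 s.
2. the door is held by its top edge, lifted clear of the bench (distance between the grasp point and top_edge below 0.045 m and height (world z) of door_foot above 0.02 m and contact force between door and the fingers above 0.5 N), for 0.1 s.
At the end, for the whole second after the job is handed in: Both knuckles sit on their pins (axes within 5 mm, mouths within 4 mm of the seats), the door is upright within 0.08 rad, its free edge is within 30 mm of the closed point, and it is at rest (angle between door_center's own z axis and vertical below 0.08 rad and horizontal distance between knuckle_low and pin_low below 0.005 m and horizontal distance between knuckle_up and pin_up below 0.005 m and z of knuckle_low in the frame of pin_low below 0.004 m and z of knuckle_up in the frame of pin_up between -0.004 and 0.004 m and horizontal distance between free_edge and closed_point below 0.03 m and linear speed of door below 0.03 m/s); the robot touches nothing.
It fails at once if the tub is moved more than 25 mm (distance of grease_tub from where it was at the start of the episode above 0.025 m).
It fails at once if the tape roll is moved more than 25 mm (distance of tape_roll from where it was at the start of the episode above 0.025 m).
It fails at once if the loose bearing is moved more than 25 mm (distance of bearing from where it was at the start of the episode above 0.025 m).
It also fails if it takes over 58 s, if anything falls off the work surface, if the arm or the gripper's body presses on something with over 40 N, if the wrist force passes 120 N, or if a joint passes its speed limit or range.

## Working session

There is one attempt and no reset: what is moved stays moved. The work goes in short steps, Python scripts to look and compute and a tool call to move; the robot and the scene stay as the last step left them, time stands still between calls to the robot, and variables do not carry over. Pictures are saved under pics/ and viewed, about 8 in all and at most 12, crops included, and the job is handed in when it is done.

Besides the shell and the picture viewer there is one more tool, called after "Call:" as name(argument=value, ...), one argument or row to a line, values as JSON. step_arm: Moves the arm, as the interface text tells. Its arguments: {"type":"object","properties":{"commands":{"type":"array"},"squeeze":{"type":"number"}},"required":["commands"]}

```bash
mkdir -p pics; ls; cat > h.py <<'E'
import numpy as np, cv2
from scipy.spatial.transform import Rotation as Ro
from workcell import *
def ray(im,rc):
    K=im["intrinsics"];T=np.array(im["world_from_camera"]);K=np.array(K)
    v=np.array([(rc[1]-K[0,2])/K[0,0],(rc[0]-K[1,2])/K[1,1]])
    if im.get("fish"):
        r=np.hypot(*v); d=np.r_[v/max(r,1e-9)*np.sin(r),np.cos(r)]
    else: d=np.r_[v,1.]
    d=T[:3,:3]@d
    return T[:3,3],d/np.linalg.norm(d)
def atz(im,rc,z):
    o,d=ray(im,rc); return o+d*(z-o[2])/d[2]
def tri(rays):
    A=np.zeros((3,3));b=np.zeros(3)
    for o,d in rays:
        P=np.eye(3)-np.outer(d,d);A+=P;b+=P@o
    p=np.linalg.solve(A,b)
    return p,[float(np.linalg.norm((np.eye(3)-np.outer(d,d))@(p-o))) for o,d in rays]
def grab(n,f=None):
    im=get_image(n); im["fish"]=(n=="wrist")
    if f: cv2.imwrite(f"pics/{f}.png",im["color"])
    return im
def rot(s): return Ro.from_euler("xyz",s["tool_rot"],degrees=True)
def lm(im,q):
    r=landmark_of(im,q); return (r[0]["centre"],r[0]["p"]) if r else (None,0)
def plan(pos,R):
    "units for step_arm from the present measured pose to pos, R (Rotation)"
    s=state();R0=rot(s)
    print("slide",np.round(R0.inv().apply(np.array(pos)-s["tool_pos"])/.04,2),"rot",np.round((R0.inv()*R).as_rotvec(degrees=True)/6,2))
E
cat > a.py <<'E'
from h import *
a=grab("scene","s0");b=grab("top","t0");
cv2.imwrite("pics/st0.png",cv2.resize(np.vstack([a["color"],b["color"]]),None,fx=.71,fy=.71))
print(a["world_from_camera"],b["world_from_camera"])
for q in ["door_center","handle","door_foot","top_edge","knuckle_low","knuckle_up","free_edge","frame","pin_low","pin_up","closed_point","grease_tub","tape_roll","bearing"]:
    r=[lm(i,q) for i in (a,b)]
    p=tri([ray(i,c[0]) for i,c in zip((a,b),r)]) if all(c[0] is not None for c in r) else None
    print(q,[(np.round(c[0],1) if c[0] is not None else None,round(c[1],2)) for c in r],None if p is None else (np.round(p[0],4),np.round(p[1],4)))
print(state())
E
python3 a.py
```

```text
pics
[[ 0.69338071 -0.29929581  0.65547326 -0.49392996]
 [-0.72054676 -0.28046433  0.63415466 -1.13353057]
 [-0.00596297 -0.91200975 -0.41012518  0.73172288]
 [ 0.          0.          0.          1.        ]] [[-0.01695829 -0.99415938  0.10658115  0.39974633]
 [-0.9997377   0.01850075  0.01350003 -0.16009124]
 [-0.01539301 -0.10632426 -0.99421236  1.17453384]
 [ 0.          0.          0.          1.        ]]
door_center [(array([233.3, 240.8]), 0.9), (array([240.4, 248.3]), 0.84)] (array([ 0.4342, -0.0519,  0.0206]), array([0.001, 0.001]))
handle [(array([224.5, 242.6]), 0.93), (array([239.9, 259.3]), 0.67)] (array([ 0.4276, -0.0828,  0.0655]), array([0.0072, 0.0072]))
door_foot [(array([225.4, 225.6]), 0.91), (array([241.5, 218.9]), 0.91)] (array([0.4358, 0.0346, 0.0208]), array([0.0055, 0.0055]))
top_edge [(array([246.4, 252.1]), 0.63), (array([240.1, 272.9]), 0.88)] (array([ 0.4292, -0.1214, -0.0007]), array([0.0061, 0.0061]))
knuckle_low [(array([235.8, 216. ]), 0.7), (array([260.5, 226.6]), 0.62)] (array([0.3771, 0.0137, 0.0099]), array([0.0045, 0.0045]))
knuckle_up [(array([
[... 1081 characters left out ...]
), array([0.0008, 0.0008]))
{'time_s': 1.5, 'joints': array([ 79.05662999,  39.48509712, -11.14885046,  89.68361303,
         9.01360069,  51.70873616, -12.32594426]), 'qvel': array([-0.00372725, -0.08213137,  0.01821189, -0.07649024,  0.00086499,
       -0.00206892,  0.03807328]), 'tau': array([ 2.80337281e-05, -5.39542150e+01, -1.26682911e+00, -1.58881134e+01,
        1.00050867e-02,  1.32673522e-03, -3.37912764e-07]), 'tool_pos': array([ 0.13934058, -0.6093077 ,  0.2312951 ]), 'tool_rot': array([1.79995958e+02, 2.51950361e-04, 1.28793488e+01]), 'ft_force': array([-0.60226039, -0.18766472,  0.93336392]), 'moment': array([-0.01544238,  0.01158243, -0.02546453]), 'width': 0.9989308714147578}
```

View image.

View pics/st0.png

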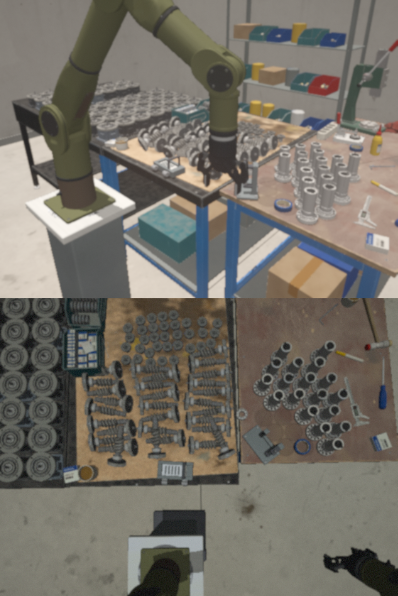

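```bash
python3 - <<'E'
from h import *
plan([0.42,-0.08,0.30],Ro.from_euler("xyz",[180,0,-2.5],degrees=True))
E
```

```text
slide [  9.79 -11.34  -1.72] rot [ 0.   -0.    2.56]
```

Call:
step_arm(
  commands=[
    {"rot": [0,0,0.5],"slide": [2.2,-3,-1.7],"fingers": 0.9},
    {"rot": [0,0,2.56],"slide": [9.8,-11.3,-1.7],"fingers": 0.6},
    {"rot": [0,0,2.56],"slide": [9.8,-11.3,-1.7],"fingers": 0.6},
    {"rot": [0,0,2.56],"slide": [9.8,-11.3,-1.7],"fingers": 0.6},
    {"rot": [0,0,2.56],"slide": [9.8,-11.3,-1.7],"fingers": 0.6},
    {"rot": [0,0,2.56],"slide": [9.8,-11.3,-1.7],"fingers": 0.6},
    {"rot": [0,0,2.56],"slide": [9.8,-11.3,-1.7],"fingers": 0.6},
    {"rot": [0,0,2.56],"slide": [9.8,-11.3,-1.7],"fingers": 0.6},
    {"rot": [0,0,2.56],"slide": [9.8,-11.3,-1.7],"fingers": 0.6},
    {"rot": [0,0,2.56],"slide": [9.8,-11.3,-1.7],"fingers": 0.6},
    {"rot": [0,0,2.56],"slide": [9.8,-11.3,-1.7],"fingers": 0.6},
    {"rot": [0,0,2.56],"slide": [9.8,-11.3,-1.7],"fingers": 0.6},
    {"rot": [0,0,2.56],"slide": [9.8,-11.3,-1.7],"fingers": 0.6},
    {"rot": [0,0,2.56],"slide": [9.8,-11.3,-1.7],"fingers": 0.6},
    {"rot": [0,0,2.56],"slide": [9.8,-11.3,-1.7],"fingers": 0.6},
    {"rot": [0,0,2.56],"slide": [9.8,-11.3,-1.7],"fingers": 0.6},
  ],
)

```text
time_s: 3.1
tool_pos: [0.4197, -0.083, 0.2991]
tool_rot: [180.0, 0.1, -2.7]
ft_force: [-0.6, -0.3, 0.4]
width: 0.601
```

```bash
python3 - <<'E'
from h import *
w=grab("wrist","w1")
print(np.round(w["world_from_camera"],3)); s=state(); print(s["time_s"],s["tool_pos"],s["tool_rot"],s["width"])
for q,z in [("handle",.074),("door_foot",.015),("top_edge",.015),("knuckle_low",.015),("knuckle_up",.015),("free_edge",.015)]:
    c,p=lm(w,q); print(q,c,round(p,2), None if c is None else np.round(atz(w,c,z),4))
E
```

```text
[[-0.046 -0.948 -0.315  0.5  ]
 [-0.999  0.044  0.014 -0.088]
 [ 0.001  0.315 -0.949  0.443]
 [ 0.     0.     0.     1.   ]]
3.15 [ 0.41985869 -0.08292984  0.29914362] [ 1.79961384e+02  4.55116232e-02 -2.67150495e+00] 0.6035959863350087
handle [169.8, 287.8] 0.94 [ 0.4261 -0.09    0.074 ]
door_foot [160.7, 199.9] 0.64 [0.4336 0.0281 0.015 ]
top_edge [161.9, 310.2] 0.69 [ 0.4237 -0.1207  0.015 ]
knuckle_low [201.7, 216.0] 0.8 [0.3744 0.0114 0.015 ]
knuckle_up [196.8, 276.2] 0.58 [ 0.3773 -0.0729  0.015 ]
free_edge [86.9, 489.8] 0.7 [ 0.5356 -0.3962  0.015 ]
```

View pics/w1.png

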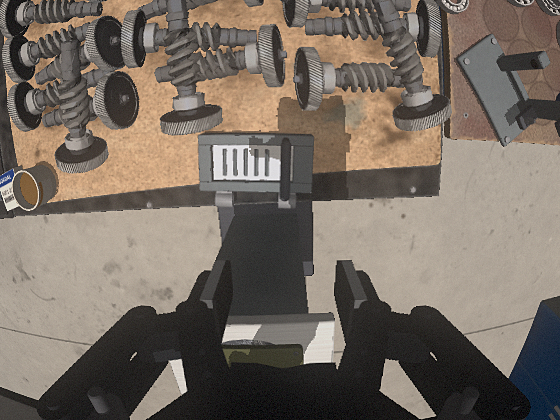

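```bash
python3 - <<'E'
from h import *
im=cv2.imread("pics/w1.png"); c=im[120:225,180:335]; cv2.imwrite("pics/w1c.png",cv2.resize(c,None,fx=5,fy=5,interpolation=cv2.INTER_CUBIC))
E
```

```text
(no output)
```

View pics/w1c.png

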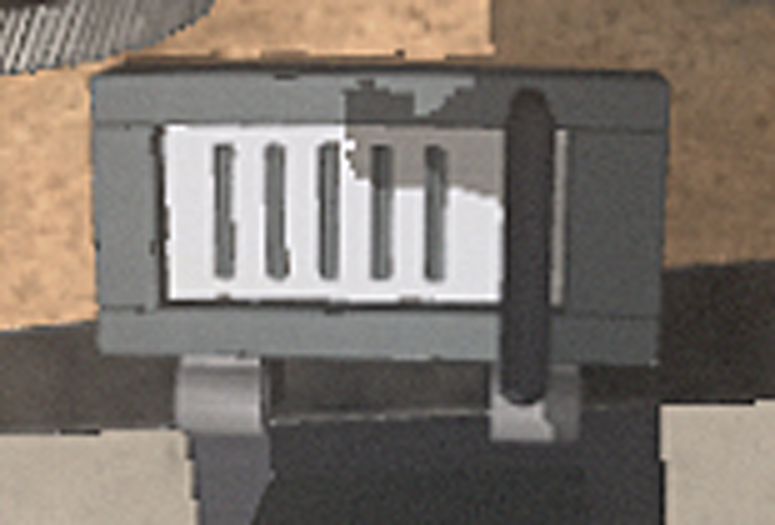

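```bash
python3 - <<'E'
from h import *
w=grab("wrist")
P=lambda x,y,z:atz(w,[120+y/5,180+x/5],z)
for n,x,y,z in [("free-bot",92,75,.03),("free-top",665,78,.03),("hinge-top",657,360,.03),("hinge-bot",100,350,.03),("bar far",530,95,.076),("bar near",525,400,.076),("bar mid",527,245,.078)]: print(n,np.round(P(x,y,z),4))
# target: tilt 30deg: tool z=(0,sin,-cos)
R=Ro.from_euler("z",-2.5,degrees=True)*Ro.from_euler("xyz",[180,0,0],degrees=True)
print(R.as_matrix().round(3))
E
```

```text
free-bot [0.4706 0.0246 0.03  ]
free-top [ 0.4615 -0.1225  0.03  ]
hinge-top [ 0.3872 -0.1187  0.03  ]
hinge-bot [0.397  0.0299 0.03  ]
bar far [ 0.4631 -0.0879  0.076 ]
bar near [ 0.3915 -0.0837  0.076 ]
bar mid [ 0.429  -0.0857  0.078 ]
[[ 0.999 -0.044 -0.   ]
 [-0.044 -0.999 -0.   ]
 [-0.     0.    -1.   ]]
```

```bash
cat >> h.py <<'E'
def rel(R0,p0,R,p):
    return np.round((R0.inv()*R).as_rotvec(degrees=True)/6,2).tolist(),np.round(R0.inv().apply(np.array(p)-p0)/.04,2).tolist()
E
python3 - <<'E'
from h import *
s=state();R0=rot(s);p0=s["tool_pos"]
Rd=Ro.from_euler("z",-3.5,degrees=True)
T=lambda th:Rd*Ro.from_euler("x",th,degrees=True)*Ro.from_euler("x",180,degrees=True)
bar=np.array([.427,-.0858,.074])
R=T(40);tz=R.as_matrix()[:,2]
print("pre",rel(R0,p0,R,bar-tz*(.08-.019)))
print("grasp",rel(R0,p0,R,bar+tz*.019))
E
```

```text
pre ([6.67, 0.06, 0.16], [0.15, 1.08, 4.46])
grasp ([6.67, 0.06, 0.16], [0.17, -0.21, 6.0])
```

Call:
step_arm(
  commands=[
    {"rot": [2,0,0.1],"slide": [0.1,0.5,1],"fingers": 0.5},
    {"rot": [4,0,0.16],"slide": [0.15,1.08,2.5],"fingers": 0.5},
    {"rot": [6.67,0.06,0.16],"slide": [0.15,1.08,4.46],"fingers": 0.5},
    {"rot": [6.67,0.06,0.16],"slide": [0.15,1.08,4.46],"fingers": 0.5},
    {"rot": [6.67,0.06,0.16],"slide": [0.15,1.08,4.46],"fingers": 0.5},
    {"rot": [6.67,0.06,0.16],"slide": [0.15,1.08,4.46],"fingers": 0.5},
    {"rot": [6.67,0.06,0.16],"slide": [0.15,1.08,4.46],"fingers": 0.5},
    {"rot": [6.67,0.06,0.16],"slide": [0.15,1.08,4.46],"fingers": 0.5},
  ],
)

```text
time_s: 4.3
tool_pos: [0.4259, -0.1231, 0.1232]
tool_rot: [-140.2, -0.2, -3.2]
ft_force: [0.0, -0.3, 1.1]
width: 0.497
```

```bash
python3 - <<'E'
from h import *
s=state();R0=rot(s);p0=s["tool_pos"];print(s["time_s"],p0,s["tool_rot"],s["joints"].round(1))
w=grab("wrist","w2");c,p=lm(w,"handle");print(c,p,np.round(atz(w,c,.074),4))
c=w["color"]; print(w["intrinsics"])
Rd=Ro.from_euler("z",-3.5,degrees=True)
T=lambda th:Rd*Ro.from_euler("x",th,degrees=True)*Ro.from_euler("x",180,degrees=True)
bar=np.array([.427,-.0858,.074])
R=T(40);tz=R.as_matrix()[:,2]
print("grasp",rel(R0,p0,R,bar+tz*.019))
E
```

```text
4.3 [ 0.42592649 -0.12305653  0.12315535] [-140.17286699   -0.20956522   -3.2326091 ] [ 52.7  53.  -31.6 112.3 -17.4  39.  -49.4]
[233.3, 286.6] 0.68 [ 0.4235 -0.0852  0.074 ]
[[325.1922621    0.         282.98274641]
 [  0.         325.1922621  209.62207469]
 [  0.           0.           1.        ]]
grasp ([0.03, 0.0, 0.06], [-0.03, 0.07, 2.02])
```

View pics/w2.png

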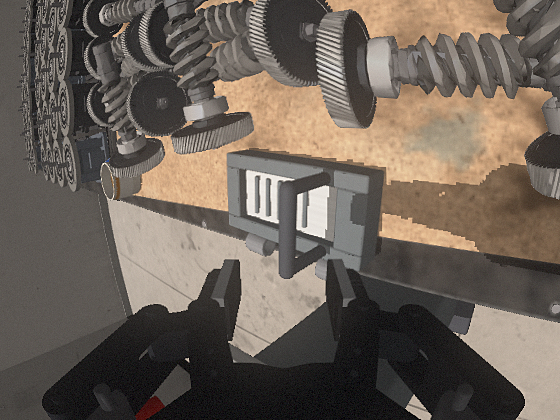

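Call:
step_arm(
  commands=[
    {"rot": [0.03,0,0.06],"slide": [0,0.07,1.0],"fingers": 0.5},
    {"rot": [0.03,0,0.06],"slide": [0,0.07,2.0],"fingers": 0.5},
    {"rot": [0.03,0,0.06],"slide": [0,0.07,2.0],"fingers": 0.5},
    {"rot": [0.03,0,0.06],"slide": [0,0.07,2.0],"fingers": 0.0},
    {"rot": [0.03,0,0.06],"slide": [0,0.07,2.0],"fingers": 0.0},
    {"rot": [0.03,0,0.06],"slide": [0,0.07,2.0],"fingers": 0.0},
    {"rot": [0.03,0,0.06],"slide": [0,0.07,2.0],"fingers": 0.0},
    {"rot": [0.03,0,0.06],"slide": [0,0.07,2.0],"fingers": 0.0},
    {"rot": [0.03,0,0.06],"slide": [0,0.07,2.0],"fingers": 0.0},
    {"rot": [0.03,0,0.06],"slide": [0,0.07,2.0],"fingers": 0.0},
  ],
  squeeze=90,
)

```text
time_s: 5.4
tool_pos: [0.4289, -0.0744, 0.0606]
tool_rot: [-139.7, 0.1, -3.7]
ft_force: [0.4, 3.7, 6.8]
width: 0.108
```

```bash
python3 - <<'E'
from h import *
s=state();R0=rot(s);p0=s["tool_pos"];print(s["time_s"],p0,s["tool_rot"],s["width"],s["ft_force"])
ax=Ro.from_euler("z",-3.5,degrees=True).apply([1,0,0])
piv=np.array([.4337,.028,0])
for i in range(1,19):
    th=-5*i
    Q=Ro.from_rotvec(ax*np.radians(th)); lift=.002 if i<17 else .001
    print(i,rel(R0,p0,Q*R0,piv+Q.apply(p0-piv)+[0,0,lift]))
E
```

```text
5.4 [ 0.42890693 -0.07443729  0.0606284 ] [-1.39695817e+02  7.41145299e-02 -3.68413368e+00] 0.108055053442791 [0.3592186  3.67481585 6.79794403]
1 ([-0.83, 0.0, -0.0], [-0.0, -0.28, -0.11])
2 ([-1.67, 0.01, -0.0], [-0.0, -0.54, -0.16])
3 ([-2.5, 0.01, -0.0], [-0.0, -0.79, -0.19])
4 ([-3.33, 0.01, -0.0], [-0.0, -1.05, -0.2])
5 ([-4.17, 0.01, -0.0], [-0.0, -1.31, -0.19])
6 ([-5.0, 0.02, -0.01], [-0.0, -1.57, -0.15])
7 ([-5.83, 0.02, -0.01], [-0.01, -1.82, -0.09])
8 ([-6.67, 0.02, -0.01], [-0.01, -2.07, -0.01])
9 ([-7.5, 0.02, -0.01], [-0.01, -2.31, 0.1])
10 ([-8.33, 0.03, -0.01], [-0.01, -2.54, 0.22])
11 ([-9.17, 0.03, -0.01], [-0.01, -2.75, 0.36])
12 ([-10.0, 0.03, -0.01], [-0.01, -2.96, 0.52])
13 ([-10.83, 0.04, -0.01], [-0.01, -3.15, 0.7])
14 ([-11.67, 0.04, -0.01], [-0.01, -3.32, 0.9])
15 ([-12.5, 0.04, -0.01], [-0.01, -3.47, 1.11])
16 ([-13.33, 0.04, -0.01], [-0.01, -3.61, 1.33])
17 ([-14.17, 0.05, -0.02], [-0.01, -3.71, 1.58])
18 ([-15.0, 0.05, -0.02], [-0.01, -3.8, 1.82])
```

Call:
step_arm(
  commands=[
    {"rot": [-0.83,0,0],"slide": [0,-0.28,-0.11],"fingers": 0},
    {"rot": [-1.67,0,0],"slide": [0,-0.54,-0.16],"fingers": 0},
    {"rot": [-2.5,0,0],"slide": [0,-0.79,-0.19],"fingers": 0},
    {"rot": [-3.33,0,0],"slide": [0,-1.05,-0.2],"fingers": 0},
    {"rot": [-4.17,0,0],"slide": [0,-1.31,-0.19],"fingers": 0},
    {"rot": [-5,0,0],"slide": [0,-1.57,-0.15],"fingers": 0},
    {"rot": [-5.83,0.02,0],"slide": [0,-1.82,-0.09],"fingers": 0},
    {"rot": [-6.67,0.02,0],"slide": [0,-2.07,-0.01],"fingers": 0},
    {"rot": [-7.5,0.02,0],"slide": [0,-2.31,0.1],"fingers": 0},
    {"rot": [-7.5,0.02,0],"slide": [0,-2.31,0.1],"fingers": 0},
  ],
)

```text
time_s: 6.4
tool_pos: [0.4355, 0.0049, 0.1161]
tool_rot: [175.2, -0.2, -2.8]
ft_force: [0.6, -2.3, -1.6]
width: 0.105
```

```bash
python3 - <<'E'
from h import *
s=state();R0=rot(s);p0=s["tool_pos"];print(s["time_s"],p0,s["tool_rot"],s["width"],s["ft_force"],s["joints"].round(1))
w=grab("wrist","w3")
a=grab("scene"); h,wd=420,560
cv2.imwrite("pics/m3.png",np.hstack([cv2.resize(w["color"],(420,315)),cv2.resize(a["color"][160:300,140:300],(360,315))]))
E
```

```text
6.4 [0.43554637 0.00492035 0.11613529] [175.22009397  -0.23421036  -2.84249229] 0.1049251589840462 [ 0.59852932 -2.31742215 -1.56734404] [-19.3  40.3  14.5 128.1 -19.4  13.9 -82. ]
```

View pics/m3.png

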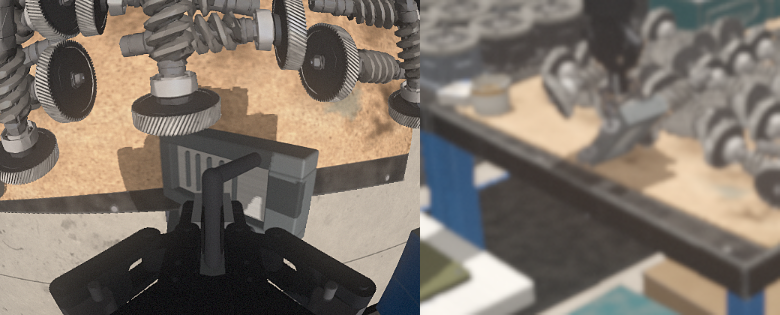

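```bash
python3 - <<'E'
from h import *
s=state();R0=rot(s);p0=s["tool_pos"]
ax=Ro.from_euler("z",-3.5,degrees=True).apply([1,0,0])
piv=np.array([.4337,.028,.002])
for i in range(1,10):
    Q=Ro.from_rotvec(ax*np.radians(-5*i))
    print(i,rel(R0,p0,Q*R0,piv+Q.apply(p0-piv)))
E
```

```text
1 ([-0.83, 0.0, -0.0], [-0.0, -0.24, -0.07])
2 ([-1.67, 0.0, -0.0], [-0.0, -0.5, -0.12])
3 ([-2.5, 0.0, -0.0], [-0.0, -0.75, -0.15])
4 ([-3.33, 0.0, -0.0], [-0.0, -1.0, -0.15])
5 ([-4.17, 0.0, -0.0], [-0.0, -1.26, -0.14])
6 ([-5.0, 0.0, -0.0], [-0.0, -1.51, -0.1])
7 ([-5.83, 0.0, -0.01], [-0.0, -1.76, -0.04])
8 ([-6.67, 0.0, -0.01], [-0.0, -2.0, 0.04])
9 ([-7.5, 0.0, -0.01], [-0.0, -2.23, 0.15])
```

Call:
step_arm(
  commands=[
    {"rot": [-0.83,0,0],"slide": [0,-0.24,-0.07],"fingers": 0},
    {"rot": [-1.67,0,0],"slide": [0,-0.5,-0.12],"fingers": 0},
    {"rot": [-2.5,0,0],"slide": [0,-0.75,-0.15],"fingers": 0},
    {"rot": [-3.33,0,0],"slide": [0,-1.0,-0.15],"fingers": 0},
    {"rot": [-4.17,0,0],"slide": [0,-1.26,-0.14],"fingers": 0},
    {"rot": [-5,0,0],"slide": [0,-1.51,-0.1],"fingers": 0},
    {"rot": [-5.83,0,0],"slide": [0,-1.76,-0.04],"fingers": 0},
    {"rot": [-6.67,0,0],"slide": [0,-2.0,0.04],"fingers": 0},
    {"rot": [-7.5,0,0],"slide": [0,-2.23,0.15],"fingers": 0},
    {"rot": [-7.5,0,0],"slide": [0,-2.23,0.15],"fingers": 0},
    {"rot": [-7.5,0,0],"slide": [0,-2.23,0.15],"fingers": 0},
    {"rot": [-7.5,0,0],"slide": [0,-2.23,0.15],"fingers": 0},
  ],
)

```text
time_s: 7.7
tool_pos: [0.4403, 0.0844, 0.102]
tool_rot: [130.3, 0.1, -4.0]
ft_force: [-0.2, 7.0, 12.2]
width: 0.104
```

```bash
python3 - <<'E'
from h import *
s=state();R0=rot(s);p0=s["tool_pos"];print(s["time_s"],p0,s["tool_rot"],s["width"],s["ft_force"],s["joints"].round(1))
w=grab("wrist","w4")
a=grab("scene")
cv2.imwrite("pics/m4.png",np.hstack([cv2.resize(w["color"],(420,315)),cv2.resize(a["color"][160:300,140:300],(360,315))]))
E
```

```text
7.7 [0.44025206 0.08440019 0.10201941] [ 1.30318481e+02  7.96344229e-02 -4.01416860e+00] 0.10449274061391423 [-0.22348803  7.00784253 12.15957739] [ -67.3   71.6   51.6  108.4  -12.1   46.4 -112.5]
```

View pics/m4.png

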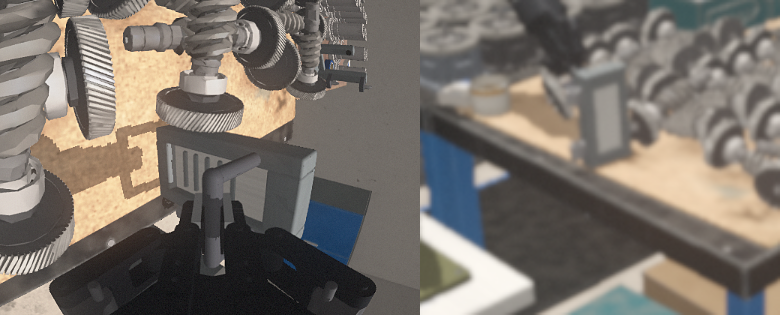

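Call:
step_arm(
  commands=[
    {"rot": [0,0,0],"slide": [0,0,0],"fingers": 0.2},
    {"rot": [0,0,0],"slide": [0,0,0],"fingers": 0.3},
    {"rot": [0,0,0],"slide": [0,0,0],"fingers": 0.38},
    {"rot": [0,0,0],"slide": [0,0,0],"fingers": 0.38},
    {"rot": [0,0,0],"slide": [0,0,-0.3],"fingers": 0.38},
    {"rot": [0,0,0],"slide": [0,0,-0.8],"fingers": 0.38},
    {"rot": [0,0,0],"slide": [0,0,-1.6],"fingers": 0.38},
    {"rot": [0,0,0],"slide": [0,0,-2.4],"fingers": 0.45},
    {"rot": [0,0,0],"slide": [0,0,-3.2],"fingers": 0.6},
    {"rot": [0,0,0],"slide": [0,0,-3.4],"fingers": 0.65},
    {"rot": [0,0,0],"slide": [0,0,-3.4],"fingers": 0.65},
  ],
)

```text
time_s: 8.9
tool_pos: [0.4461, 0.1899, 0.1887]
tool_rot: [130.3, 0.1, -3.7]
ft_force: [-1.0, -1.0, 0.3]
width: 0.648
```

```bash
python3 - <<'E'
from h import *
s=state();R0=rot(s);p0=s["tool_pos"];print(s["time_s"],p0,s["tool_rot"],s["width"],s["ft_force"])
# pose above expected top edge, looking down, back off in -x
plan([.437,.05,.27],Ro.from_euler("xyz",[180,0,-3.5],degrees=True))
w=grab("wrist","w5")
for q,z in [("handle",.114),("door_foot",0),("top_edge",.15),("knuckle_low",.02),("knuckle_up",.106),("free_edge",.075),("door_center",.075)]:
    c,p=lm(w,q); print(q,c,round(p,2), None if c is None else np.round(atz(w,c,z),4))
E
```

```text
8.9 [0.44605855 0.18994519 0.18868098] [ 1.30272325e+02  8.10251395e-02 -3.71134630e+00] 0.6484192504196813 [-0.97377417 -1.00175467  0.29954614]
slide [-0.    3.82  1.36] rot [ 8.29  0.03 -0.03]
handle [203.6, 288.5] 0.61 [0.4379 0.0927 0.114 ]
door_foot [174.2, 243.2] 0.82 [0.4356 0.0392 0.    ]
top_edge [198.8, 357.7] 0.68 [0.4324 0.0347 0.15  ]
knuckle_low [216.3, 258.3] 0.76 [0.3856 0.0384 0.02  ]
knuckle_up [237.1, 314.9] 0.77 [0.3836 0.0423 0.106 ]
free_edge [152.7, 294.7] 0.7 [0.4678 0.0332 0.075 ]
door_center [181.1, 291.6] 0.9 [0.4387 0.0399 0.075 ]
```

Call:
step_arm(
  commands=[
    {"rot": [1.2,0,0],"slide": [0,0,-1],"fingers": 0.65},
    {"rot": [2.6,0,0],"slide": [0,1.2,-1],"fingers": 0.65},
    {"rot": [4,0,0],"slide": [0,2.2,0],"fingers": 0.65},
    {"rot": [5.4,0,0],"slide": [0,3.2,0.9],"fingers": 0.65},
    {"rot": [6.8,0,0],"slide": [0,3.82,1.36],"fingers": 0.65},
    {"rot": [8.29,0.03,-0.03],"slide": [0,3.82,1.36],"fingers": 0.65},
    {"rot": [8.29,0.03,-0.03],"slide": [0,3.82,1.36],"fingers": 0.65},
    {"rot": [8.29,0.03,-0.03],"slide": [0,3.82,1.36],"fingers": 0.65},
    {"rot": [8.29,0.03,-0.03],"slide": [0,3.82,1.36],"fingers": 0.65},
    {"rot": [8.29,0.03,-0.03],"slide": [0,3.82,1.36],"fingers": 0.65},
  ],
)

```text
time_s: 10.3
tool_pos: [0.4365, 0.0518, 0.2695]
tool_rot: [179.8, 0.1, -3.3]
ft_force: [0.2, 0.3, 0.1]
width: 0.65
```

```bash
python3 - <<'E'
from h import *
s=state();print(s["time_s"],s["tool_pos"],s["tool_rot"],s["width"],s["joints"].round(1))
w=grab("wrist","w6")
for q,z in [("handle",.114),("top_edge",.15),("knuckle_low",.02),("knuckle_up",.106),("free_edge",.075),("door_center",.075)]:
    c,p=lm(w,q); print(q,c,round(p,2), None if c is None else np.round(atz(w,c,z),4))
c=w["color"][100:300,180:420]; cv2.imwrite("pics/w6c.png",cv2.resize(c,None,fx=3,fy=3,interpolation=cv2.INTER_CUBIC))
E
```

```text
10.3 [0.4364967  0.05177508 0.26947328] [ 1.79833521e+02  1.18403312e-01 -3.25052009e+00] 0.649676696975364 [-38.9  27.2  39.8 118.6 -25.2  42.9 -76.5]
handle [192.9, 236.2] 0.88 [0.4371 0.0953 0.114 ]
top_edge [201.6, 298.5] 0.6 [0.436  0.0374 0.15  ]
knuckle_low None 0 None
knuckle_up [239.4, 297.5] 0.62 [0.3818 0.0385 0.106 ]
free_edge [151.9, 296.3] 0.89 [0.4674 0.0346 0.075 ]
door_center [206.0, 299.5] 0.69 [0.4078 0.0338 0.075 ]
```

View pics/w6c.png

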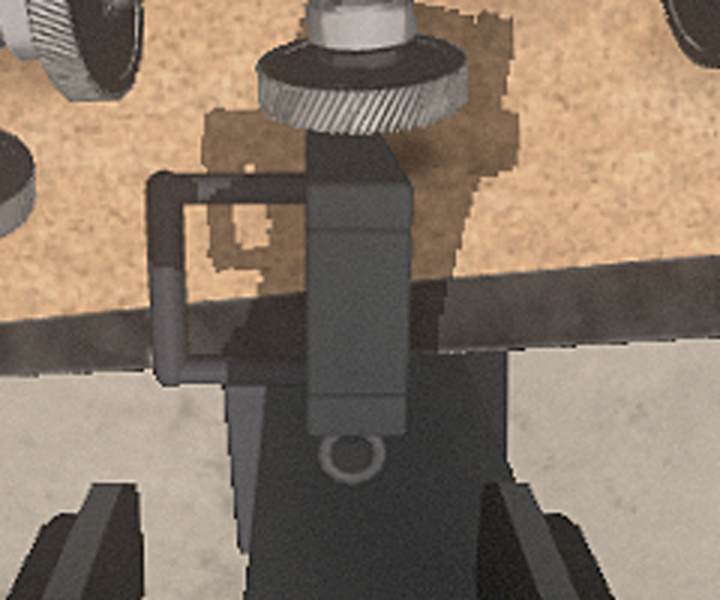

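```bash
python3 - <<'E'
from h import *
w=grab("wrist");P=lambda x,y,z:atz(w,[100+y/3,180+x/3],z)
c=[P(307,182,.15),P(410,185,.15),P(406,434,.15),P(308,432,.15)]
print(np.round(c,4)); m=np.mean(c,0); print("mid",m.round(4)); d=(c[0]+c[1]-c[2]-c[3]); yaw=np.degrees(np.arctan2(d[1],d[0])); print("yaw y-axis",yaw, "ring",P(352,455,.130).round(4))
R=Ro.from_euler("xyz",[180,0,yaw],degrees=True); 
plan([m[0],m[1],.200],R); plan([m[0],m[1],.150-.013-.019],R)
E
```

```text
[[0.4719 0.0472 0.15  ]
 [0.4695 0.019  0.15  ]
 [0.395  0.0224 0.15  ]
 [0.3975 0.0514 0.15  ]]
mid [0.4335 0.035  0.15  ]
yaw y-axis -2.9179338834697925 ring [0.3794 0.0383 0.13  ]
slide [-0.05  0.37  1.76] rot [ 0.01  0.01 -0.1 ]
slide [-0.05  0.37  3.81] rot [ 0.01  0.01 -0.1 ]
```

Call:
step_arm(
  commands=[
    {"rot": [0,0,-0.05],"slide": [-0.05,0.37,0.8],"fingers": 0.65},
    {"rot": [0,0,-0.05],"slide": [-0.05,0.37,1.8],"fingers": 0.65},
    {"rot": [0,0,-0.05],"slide": [-0.05,0.37,2.5],"fingers": 0.65},
    {"rot": [0,0,-0.05],"slide": [-0.05,0.37,3.2],"fingers": 0.65},
    {"rot": [0,0,-0.05],"slide": [-0.05,0.37,3.8],"fingers": 0.65},
    {"rot": [0,0,-0.05],"slide": [-0.05,0.37,3.8],"fingers": 0.65},
    {"rot": [0,0,-0.05],"slide": [-0.05,0.37,3.8],"fingers": 0.4},
    {"rot": [0,0,-0.05],"slide": [-0.05,0.37,3.8],"fingers": 0.0},
    {"rot": [0,0,-0.05],"slide": [-0.05,0.37,3.8],"fingers": 0.0},
    {"rot": [0,0,-0.05],"slide": [-0.05,0.37,3.8],"fingers": 0.0},
    {"rot": [0,0,-0.05],"slide": [-0.05,0.37,3.8],"fingers": 0.0},
    {"rot": [0,0,-0.05],"slide": [-0.05,0.37,3.8],"fingers": 0.0},
  ],
  squeeze=90,
)

```text
time_s: 11.9
tool_pos: [0.4344, 0.0353, 0.1195]
tool_rot: [-180.0, -0.1, -3.2]
ft_force: [-0.8, 2.0, 7.3]
width: 0.336
```

Call:
step_arm(
  commands=[
    {"rot": [0,0,0],"slide": [0,0,-0.4],"fingers": 0},
    {"rot": [0,0,0],"slide": [0,0,-1.0],"fingers": 0},
    {"rot": [0,0,0],"slide": [0,0,-1.8],"fingers": 0},
    {"rot": [0,0,0],"slide": [0,0,-2.6],"fingers": 0},
    {"rot": [0,0,0],"slide": [0,0.3,-3.0],"fingers": 0},
    {"rot": [0,0,0],"slide": [0,1.0,-3.0],"fingers": 0},
    {"rot": [0,0,-0.6],"slide": [0,1.9,-3.0],"fingers": 0},
    {"rot": [0,0,-1.4],"slide": [0,2.8,-3.0],"fingers": 0},
    {"rot": [0,0,-2.2],"slide": [0,3.7,-3.0],"fingers": 0},
    {"rot": [0,0,-3.0],"slide": [0.2,4.6,-3.0],"fingers": 0},
    {"rot": [0,0,-3.8],"slide": [0.3,5.5,-3.0],"fingers": 0},
    {"rot": [0,0,-4.6],"slide": [0.4,6.4,-3.0],"fingers": 0},
    {"rot": [0,0,-5.4],"slide": [0.5,7.3,-3.0],"fingers": 0},
    {"rot": [0,0,-6.2],"slide": [0.5,8.0,-3.0],"fingers": 0},
    {"rot": [0,0,-6.7],"slide": [0.5,8.2,-3.0],"fingers": 0},
    {"rot": [0,0,-6.7],"slide": [0.5,8.2,-3.0],"fingers": 0},
    {"rot": [0,0,-6.7],"slide": [0.5,8.2,-3.0],"fingers": 0},
    {"rot": [0,0,-6.7],"slide": [0.5,8.2,-3.0],"fingers": 0},
    {"rot": [0,0,-6.7],"slide": [0.5,8.2,-3.0],"fingers": 0},
  ],
)

```text
time_s: 13.8
tool_pos: [0.4352, -0.2925, 0.2386]
tool_rot: [-180.0, 0.1, 37.0]
ft_force: [-0.3, 0.4, -4.3]
width: 0.338
```

```bash
cat > b.py <<'E'
from h import *
import sys
t=sys.argv[1]
s=state();print(s["time_s"],s["tool_pos"],s["tool_rot"],s["width"],s["ft_force"],s["joints"].round(1))
ims=[grab(n) for n in ("scene","top","wrist")]
for n,i in zip("stw",ims): cv2.imwrite(f"pics/{t}{n}.png",i["color"])
for q in ["frame","pin_low","pin_up","knuckle_low","knuckle_up","top_edge","free_edge","handle"]:
    r=[lm(i,q) for i in ims]; ok=[(i,c[0]) for i,c in zip(ims,r) if c[0] is not None]
    print(q,[(np.round(c[0],1).tolist() if c[0] is not None else None,round(c[1],2)) for c in r])
    if len(ok)>1:
        p,e=tri([ray(*k) for k in ok]); print("    ",p.round(4),np.round(e,4))
E
python3 b.py b1
```

```text
13.8 [ 0.43520061 -0.29251993  0.2386304 ] [-1.79989858e+02  5.40412083e-02  3.70142029e+01] 0.338084842925156 [-0.33246637  0.4434761  -4.27669287] [ 16.3  32.7  20.2 107.5 -15.9  42.6  -7.5]
frame [(None, 0), ([209.7, 362.4], 0.93), ([163.3, 406.1], 0.62)]
     [ 0.5302 -0.4032  0.0099] [0.0082 0.0082]
pin_low [(None, 0), ([219.3, 379.6], 0.96), ([225.9, 413.8], 0.66)]
     [ 0.4875 -0.4434  0.0528] [0.0004 0.0004]
pin_up [([231.7, 347.0], 0.81), ([215.6, 384.8], 0.98), ([256.4, 445.9], 0.88)]
     [ 0.49   -0.4383  0.1389] [0.0009 0.0021 0.002 ]
knuckle_low [([228.8, 292.9], 0.9), ([218.4, 378.1], 0.26), (None, 0)]
     [ 0.4347 -0.3686  0.16  ] [0.063 0.063]
knuckle_up [([203.1, 290.6], 0.8), (None, 0), ([268.4, 172.9], 0.64)]
     [ 0.4045 -0.2694  0.213 ] [0.0278 0.0278]
top_edge [([180.9, 294.8], 0.9), ([234.6, 339.0], 0.72), ([311.3, 282.1], 0.85)]
     [ 0.4344 -0.293   0.2678] [0.0015 0.0026 0.0027]
free_edge [([196.8, 295.3], 0.84), ([227.3, 327.0], 0.5), ([179.8, 282.3], 0.73)]
     [ 0.462  -0.2702  0.2028] [0.001  0.0039 0.0039]
handle [([191.4, 270.5], 0.82), ([249.2, 319.1], 0.44), ([266.2, 173.7], 0.92)]
     [ 0.3975 -0.2439  0.2323] [0.0077 0.0054 0.0034]
```

View pics/b1w.png

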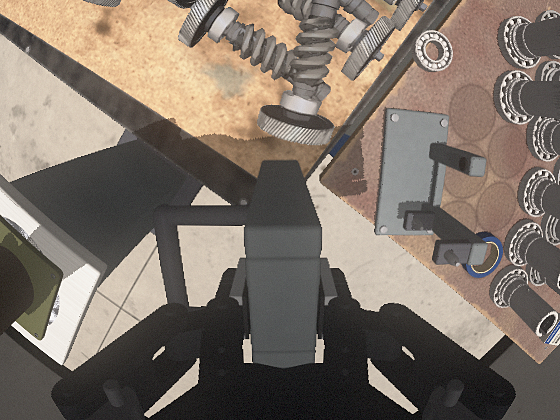

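```bash
python3 - <<'E'
from h import *
im=cv2.imread("pics/b1w.png"); c=im[95:285,360:510]; cv2.imwrite("pics/b1c.png",cv2.resize(c,None,fx=4,fy=3.15*4/3.15*.79,interpolation=cv2.INTER_CUBIC) if 0 else cv2.resize(c,None,fx=3,fy=3,interpolation=cv2.INTER_CUBIC))
E
```

```text
(no output)
```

View pics/b1c.png

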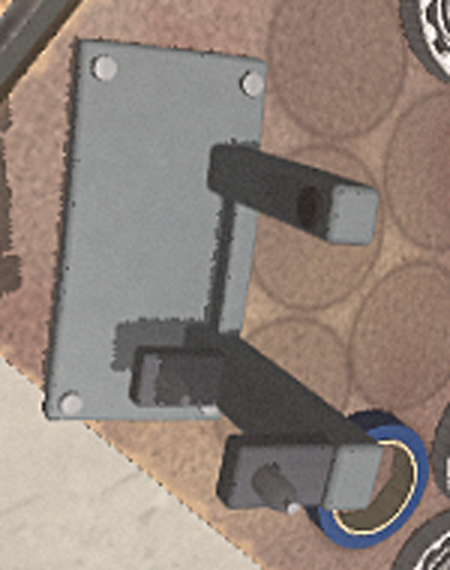

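```bash
python3 - <<'E'
from h import *
w=grab("wrist");P=lambda X,Y,z:atz(w,[95+Y/3,360+X/3],z)
L=[("TL",80,40,.01),("TR",266,60,.01),("BL",48,418,.01),("pinupfoot",263,481,.136),("pinuptip",293,508,.156),("post1",337,443,.139),("post2",383,444,.139),("post3",378,509,.139),("post4",326,507,.139),("lt1",333,184,.11),("lt2",379,190,.11),("lt3",372,245,.11),("lt4",327,239,.11),("s1",104,68,.012),("s2",252,84,.012),("s3",71,403,.012)]
D={n:P(X,Y,z) for n,X,Y,z in L}
for n in D: print(n,D[n].round(4))
a=D["TL"]-D["BL"]; print("len",np.linalg.norm(a),"ang",np.degrees(np.arctan2(a[1],a[0])))
b=D["TR"]-D["TL"]; print("len",np.linalg.norm(b),"ang",np.degrees(np.arctan2(b[1],b[0])))
a=D["s1"]-D["s3"]; print("scr ang",np.degrees(np.arctan2(a[1],a[0])))
p=np.mean([D["post%d"%i] for i in (1,2,3,4)],0);l=np.mean([D["lt%d"%i] for i in (1,2,3,4)],0); a=l-p;print("post",p,"latch",l,np.degrees(np.arctan2(a[1],a[0])))
E
```

```text
TL [ 0.5725 -0.3423  0.01  ]
TR [ 0.6216 -0.4099  0.01  ]
BL [ 0.4455 -0.4355  0.01  ]
pinupfoot [ 0.4903 -0.4445  0.136 ]
pinuptip [ 0.4911 -0.4442  0.156 ]
post1 [ 0.515  -0.4552  0.139 ]
post2 [ 0.5255 -0.471   0.139 ]
post3 [ 0.5095 -0.4891  0.139 ]
post4 [ 0.498  -0.4699  0.139 ]
lt1 [ 0.5769 -0.411   0.11  ]
lt2 [ 0.5877 -0.4267  0.11  ]
lt3 [ 0.5731 -0.4377  0.11  ]
lt4 [ 0.5627 -0.4219  0.11  ]
s1 [ 0.5701 -0.3564  0.012 ]
s2 [ 0.6089 -0.4105  0.012 ]
s3 [ 0.4569 -0.4381  0.012 ]
len 0.15751784670622074 ang 36.24339296314614
len 0.08348979643907463 ang -53.99298330503383
scr ang 35.807618042254006
post [ 0.51198898 -0.4712849   0.139     ] latch [ 0.57509642 -0.42434003  0.11      ] 36.645117119285565
```

```bash
python3 - <<'E'
from h import *
f=np.array([-.59,.807,0]);R=Ro.from_euler("xyz",[180,0,35.9],degrees=True)
plan(np.array([.5338,-.4127,.2386])+f*.1,R)
E
```

```text
slide [0.22 1.36 0.  ] rot [0.01 0.01 0.17]
```

Call:
step_arm(
  commands=[
    {"rot": [0,0,0.17],"slide": [0.22,0.7,0],"fingers": 0},
    {"rot": [0,0,0.17],"slide": [0.22,1.36,0],"fingers": 0},
    {"rot": [0,0,0.17],"slide": [0.22,1.36,0],"fingers": 0},
    {"rot": [0,0,0.17],"slide": [0.22,1.36,0],"fingers": 0},
    {"rot": [0,0,0.17],"slide": [0.22,1.36,0],"fingers": 0},
  ],
)

```text
time_s: 15.7
tool_pos: [0.4739, -0.3311, 0.2384]
tool_rot: [-179.9, 0.1, 35.9]
ft_force: [-0.5, 0.2, -3.4]
width: 0.334
```

```bash
python3 b.py b2; python3 - <<'E'
from h import *
im=cv2.imread("pics/b2w.png"); c=im[130:400,300:560]; cv2.imwrite("pics/b2c.png",cv2.resize(c,(572,594),interpolation=cv2.INTER_CUBIC))
E
```

```text
15.7 [ 0.47386187 -0.33113457  0.23835252] [-1.79917478e+02  7.69643868e-02  3.59188930e+01] 0.3344400513867189 [-0.54215031  0.20087576 -3.35785639] [ 18.5  36.8  20.4  98.5 -16.3  47.8  -7.8]
frame [([266.2, 345.8], 0.91), ([205.1, 361.0], 0.61), ([171.6, 364.8], 0.56)]
     [ 0.5366 -0.4076 -0.0041] [0.001  0.0056 0.005 ]
pin_low [([258.6, 346.9], 0.65), (None, 0), ([230.1, 370.9], 0.95)]
     [ 0.4898 -0.4427  0.0541] [0.0009 0.0009]
pin_up [([232.0, 346.9], 0.63), (None, 0), ([266.9, 396.8], 0.83)]
     [ 0.4885 -0.4423  0.1397] [0.0025 0.0025]
knuckle_low [([230.0, 309.7], 0.65), (None, 0), (None, 0)]
knuckle_up [([203.5, 313.7], 0.72), ([224.5, 342.9], 0.55), ([201.8, 279.7], 0.37)]
     [ 0.4798 -0.3178  0.1867] [0.0068 0.0147 0.0097]
top_edge [([181.0, 316.3], 0.56), ([217.8, 357.0], 0.69), ([307.8, 281.0], 0.93)]
     [ 0.4742 -0.3348  0.2665] [0.0018 0.0018 0.0033]
free_edge [([194.6, 314.1], 0.84), ([213.2, 340.8], 0.58), ([181.4, 285.5], 0.63)]
     [ 0.5002 -0.3082  0.2078] [0.002  0.0072 0.0065]
handle [([191.8, 294.2], 0.69), ([235.6, 333.7], 0.64), ([268.1, 173.1], 0.85)]
     [ 0.4366 -0.2851  0.231 ] [0.0025 0.0021 0.0007]
```

View pics/b2c.png

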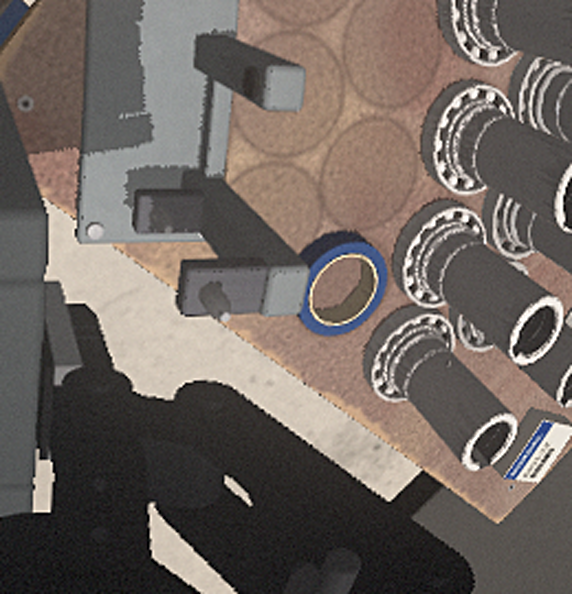

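```bash
python3 - <<'E'
from h import *
w=grab("wrist");px=lambda X,Y:[130+Y/2.2,300+X/2.2];P=lambda X,Y,z:atz(w,px(X,Y),z)
for n,X,Y,z in [("foot",211,295,.136),("tip",224,317,.156),("BL",80,243,.01),("bracket fl",178,314,.136),("bracket bl",181,262,.136),("s3",95,231,.012),("post1",272,267,.139),("post2",309,267,.139),("post3",300,313,.139),("post4",263,314,.139)]: print(n,P(X,Y,z).round(4))
for q,z in [("pin_up",.136),("pin_low",.05)]:
  c,_=lm(w,q);print(q,atz(w,c,z).round(4))
E
```

```text
foot [ 0.4915 -0.4453  0.136 ]
tip [ 0.4915 -0.4436  0.156 ]
BL [ 0.4463 -0.4368  0.01  ]
bracket fl [ 0.4771 -0.4394  0.136 ]
bracket bl [ 0.4951 -0.4242  0.136 ]
s3 [ 0.4576 -0.4383  0.012 ]
post1 [ 0.5163 -0.457   0.139 ]
post2 [ 0.526  -0.4716  0.139 ]
post3 [ 0.5086 -0.4845  0.139 ]
post4 [ 0.4986 -0.4697  0.139 ]
pin_up [ 0.486  -0.4438  0.136 ]
pin_low [ 0.49   -0.4405  0.05  ]
```

```bash
python3 - <<'E'
from h import *
f=np.array([-.59,.807,0]);R=Ro.from_euler("xyz",[180,0,35.9],degrees=True)
t=np.array([.5347,-.4122,.1815])
s=state()
plan(t+f*.06,R);plan(t+f*.03,R);plan(t,R)
E
```

```text
slide [0.03 1.   1.43] rot [0.01 0.01 0.  ]
slide [0.04 1.75 1.43] rot [0.01 0.01 0.  ]
slide [0.04 2.5  1.43] rot [0.01 0.01 0.  ]
```

Call:
step_arm(
  commands=[
    {"rot": [0,0,0],"slide": [0,0.5,0.5],"fingers": 0},
    {"rot": [0,0,0],"slide": [0.04,0.8,1.1],"fingers": 0},
    {"rot": [0,0,0],"slide": [0.04,1.0,1.43],"fingers": 0},
    {"rot": [0,0,0],"slide": [0.04,1.0,1.43],"fingers": 0},
    {"rot": [0,0,0],"slide": [0.04,1.4,1.43],"fingers": 0},
    {"rot": [0,0,0],"slide": [0.04,1.8,1.43],"fingers": 0},
    {"rot": [0,0,0],"slide": [0.04,2.1,1.43],"fingers": 0},
    {"rot": [0,0,0],"slide": [0.04,2.4,1.43],"fingers": 0},
    {"rot": [0,0,0],"slide": [0.04,2.5,1.43],"fingers": 0},
    {"rot": [0,0,0],"slide": [0.04,2.5,1.43],"fingers": 0},
    {"rot": [0,0,0],"slide": [0.04,2.5,1.43],"fingers": 0},
    {"rot": [0,0,0],"slide": [0.04,2.5,1.43],"fingers": 0},
  ],
)

```text
time_s: 18.4
tool_pos: [0.5343, -0.4113, 0.1817]
tool_rot: [-180.0, 0.1, 35.9]
ft_force: [0.0, 0.0, -4.0]
width: 0.335
```

```bash
python3 b.py b3; python3 - <<'E'
from h import *
w=cv2.imread("pics/b3w.png");a=cv2.imread("pics/b3s.png")
cv2.imwrite("pics/b3m.png",np.hstack([cv2.resize(w,(400,300)),cv2.resize(a[170:290,290:410],(400,300*4//3))[:300]]) if 0 else np.hstack([cv2.resize(w,(533,400)),cv2.resize(a[175:275,310:376],(264,400),interpolation=cv2.INTER_CUBIC)]))
E
```

```text
18.4 [ 0.53428643 -0.41133745  0.1817238 ] [-1.79978560e+02  5.08518888e-02  3.59319335e+01] 0.33544637702275065 [ 0.00564381  0.04858654 -3.96560853] [ 24.3  47.8  18.8  84.  -17.8  51.2  -5.6]
frame [([269.4, 347.3], 0.93), ([207.8, 361.3], 0.83), (None, 0)]
     [ 0.5346 -0.4094 -0.0157] [0.0056 0.0056]
pin_low [(None, 0), ([190.5, 384.0], 0.31), (None, 0)]
pin_up [([231.5, 347.2], 0.74), ([209.2, 421.4], 0.38), ([164.5, 279.8], 0.27)]
     [ 0.5262 -0.4462  0.1433] [0.0306 0.0867 0.0765]
knuckle_low [([250.2, 347.7], 0.91), (None, 0), (None, 0)]
knuckle_up [([221.6, 348.2], 0.93), ([161.6, 338.8], 0.3), (None, 0)]
     [ 0.658  -0.3245  0.0748] [0.0017 0.0017]
top_edge [([200.9, 346.6], 0.87), ([194.4, 382.7], 0.48), ([308.2, 280.2], 0.96)]
     [ 0.5335 -0.4099  0.2117] [0.0081 0.0068 0.002 ]
free_edge [([215.5, 347.8], 0.78), ([193.2, 368.9], 0.58), ([182.7, 280.8], 0.6)]
     [ 0.5582 -0.3911  0.1479] [0.0019 0.0064 0.0061]
handle [([212.7, 329.0], 0.8), (None, 0), ([266.3, 172.0], 0.89)]
     [ 0.4967 -0.366   0.1721] [0.0019 0.0019]
```

View pics/b3m.png

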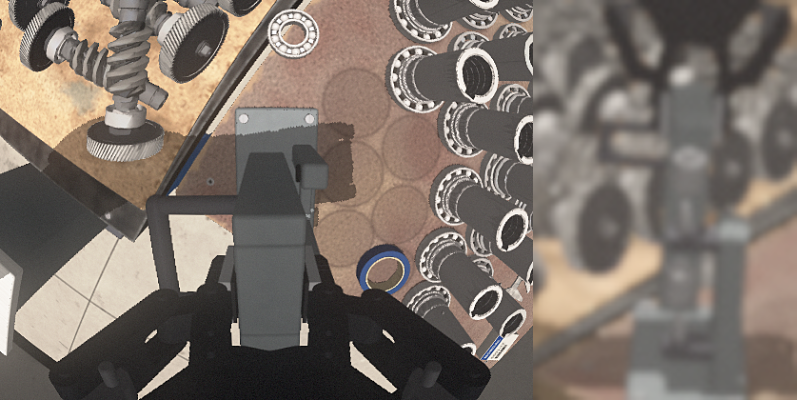

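Call:
step_arm(
  commands=[
    {"rot": [0,0,0],"slide": [0,0,0.15],"fingers": 0},
    {"rot": [0,0,0],"slide": [0,0,0.3],"fingers": 0},
    {"rot": [0,0,0],"slide": [0,0,0.36],"fingers": 0},
    {"rot": [0,0,0],"slide": [0,0,0.42],"fingers": 0},
    {"rot": [0,0,0],"slide": [0,0,0.42],"fingers": 0},
  ],
  squeeze=60,
)

```text
time_s: 20.25
tool_pos: [0.5344, -0.412, 0.1642]
tool_rot: [-180.0, 0.1, 35.9]
ft_force: [-0.2, 0.9, -3.4]
width: 0.334
```

Call:
step_arm(
  commands=[
    {"rot": [0,0,0],"slide": [0,0,0.06],"fingers": 0},
    {"rot": [0,0,0],"slide": [0,0,0.12],"fingers": 0},
    {"rot": [0,0,0],"slide": [0,0,0.12],"fingers": 0},
  ],
)

```text
time_s: 20.55
tool_pos: [0.5346, -0.4118, 0.1596]
tool_rot: [-180.0, 0.1, 35.9]
ft_force: [-0.3, 0.6, -5.1]
width: 0.332
```

Call:
step_arm(
  commands=[
    {"rot": [0,0,0],"slide": [0,0,0.08],"fingers": 0},
    {"rot": [0,0,0],"slide": [0,0,0.15],"fingers": 0},
    {"rot": [0,0,0],"slide": [0,0,0.15],"fingers": 0},
  ],
)

```text
time_s: 20.85
tool_pos: [0.5345, -0.4118, 0.1534]
tool_rot: [-180.0, 0.1, 35.9]
ft_force: [0.9, 0.7, -4.4]
width: 0.335
```

Call:
step_arm(
  commands=[
    {"rot": [0,0,0],"slide": [0,0,0.06],"fingers": 0},
    {"rot": [0,0,0],"slide": [0,0,0.12],"fingers": 0},
    {"rot": [0,0,0],"slide": [0,0,0.12],"fingers": 0},
    {"rot": [0,0,0],"slide": [0,0,0.12],"fingers": 0},
  ],
)

```text
time_s: 21.25
tool_pos: [0.5349, -0.4118, 0.1494]
tool_rot: [180.0, 0.0, 35.9]
ft_force: [0.8, 2.8, -0.3]
width: 0.336
```

Call:
step_arm(
  commands=[
    {"rot": [0,0,0],"slide": [0,0,0.03],"fingers": 0},
    {"rot": [0,0,0],"slide": [0,0,0.03],"fingers": 0},
  ],
)

```text
time_s: 21.45
tool_pos: [0.535, -0.4118, 0.1492]
tool_rot: [180.0, -0.0, 35.9]
ft_force: [-0.7, 3.9, 6.0]
width: 0.337
```

```bash
python3 b.py b4 | grep -v -E "^frame|handle"
```

```text
21.45 [ 0.5350402  -0.41180115  0.14923432] [ 1.79954399e+02 -5.78370354e-03  3.59169350e+01] 0.3366219783143363 [-0.7148602   3.91599651  6.04526575] [ 24.7  50.   17.9  85.3 -18.6  47.5  -4.9]
pin_low [([256.5, 345.1], 0.76), (None, 0), (None, 0)]
pin_up [([231.9, 345.0], 0.96), (None, 0), (None, 0)]
knuckle_low [([261.3, 343.7], 0.91), (None, 0), (None, 0)]
knuckle_up [([233.0, 347.4], 0.56), (None, 0), (None, 0)]
top_edge [([211.7, 348.1], 0.84), ([196.1, 377.8], 0.57), ([308.7, 281.2], 0.83)]
     [ 0.5354 -0.4102  0.178 ] [0.004  0.0043 0.0034]
free_edge [([222.7, 347.8], 0.86), ([191.0, 364.2], 0.6), ([181.9, 284.6], 0.94)]
     [ 0.5651 -0.3879  0.1222] [0.0013 0.0026 0.0034]
     [ 0.4955 -0.3629  0.1417] [0.0032 0.0032]
```

Call:
step_arm(
  commands=[
    {"rot": [0,0,0],"slide": [0,0,-0.03],"fingers": 0.45},
    {"rot": [0,0,0],"slide": [0,0,-0.03],"fingers": 0.6},
    {"rot": [0,0,0],"slide": [0,0,-0.03],"fingers": 0.6},
    {"rot": [0,0,0],"slide": [0,0,-0.03],"fingers": 0.6},
    {"rot": [0,0,0],"slide": [0,0,-0.3],"fingers": 0.6},
    {"rot": [0,0,0],"slide": [0,0,-0.8],"fingers": 0.6},
    {"rot": [0,0,0],"slide": [0,0,-1.6],"fingers": 0.6},
    {"rot": [0,0,0],"slide": [0,0,-2.6],"fingers": 0.6},
    {"rot": [0,0,0],"slide": [0,0,-3.4],"fingers": 0.6},
    {"rot": [0,0,0],"slide": [0,0,-3.4],"fingers": 0.6},
    {"rot": [0,0,0],"slide": [0,0,-3.4],"fingers": 0.6},
  ],
)

```text
time_s: 23.9
tool_pos: [0.5349, -0.4124, 0.2853]
tool_rot: [179.8, 0.0, 35.9]
ft_force: [0.0, 0.2, -0.4]
width: 0.599
```

```bash
python3 b.py b5; python3 - <<'E'
from h import *
w=cv2.imread("pics/b5w.png");a=cv2.imread("pics/b5s.png")
cv2.imwrite("pics/b5m.png",np.hstack([cv2.resize(w,(533,400)),cv2.resize(a[185:285,310:376],(264,400),interpolation=cv2.INTER_CUBIC)]))
E
```

```text
23.9 [ 0.53488663 -0.41237724  0.28530719] [1.79844032e+02 2.22686382e-02 3.59165676e+01] 0.5991959565033511 [ 0.00073314  0.18406825 -0.38164658] [ 23.4  42.   21.1  77.2 -15.6  63.5  -7.6]
frame [([266.7, 344.5], 0.61), ([209.8, 362.9], 0.75), (None, 0)]
     [ 0.5247 -0.409  -0.0016] [0.0028 0.0028]
pin_low [([260.2, 345.6], 0.95), (None, 0), ([149.8, 285.0], 0.69)]
     [ 0.5523 -0.3986  0.0054] [0.0025 0.0025]
pin_up [([231.7, 347.7], 0.79), ([200.6, 374.8], 0.24), (None, 0)]
     [ 0.5337 -0.4142  0.1147] [0.0034 0.0034]
knuckle_low [([258.6, 347.3], 0.86), ([194.0, 378.9], 0.27), (None, 0)]
     [ 0.5493 -0.4317  0.0321] [0.0243 0.0243]
knuckle_up [([234.0, 347.0], 0.68), (None, 0), ([242.7, 280.7], 0.94)]
     [ 0.49   -0.4401  0.1313] [0.0008 0.0008]
top_edge [([211.7, 348.4], 0.93), ([194.1, 378.5], 0.58), ([202.4, 285.0], 0.88)]
     [ 0.5399 -0.4101  0.1759] [0.0052 0.0059 0.0023]
free_edge [(None, 0), ([192.2, 365.3], 0.97), ([150.5, 286.0], 0.67)]
     [ 0.5634 -0.3947  0.0964] [0.0006 0.0006]
handle [([220.3, 326.7], 0.7), ([211.8, 358.6], 0.62), ([190.9, 222.2], 0.64)]
     [ 0.5023 -0.3625  0.1436] [0.0047 0.002  0.0034]
```

View pics/b5m.png

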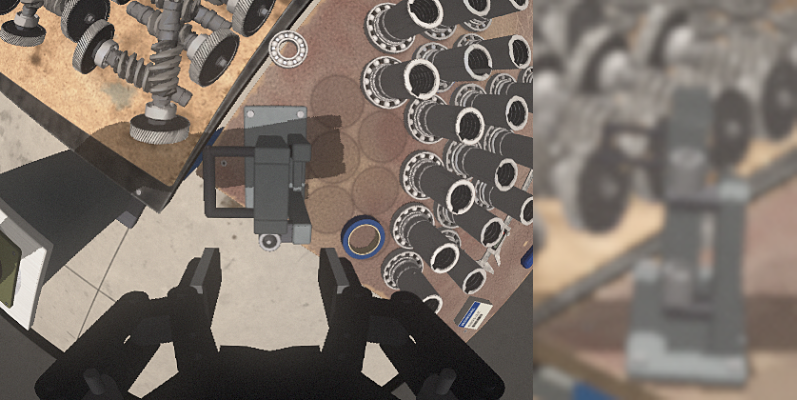

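The left picture shows the door upright across the frame, with the pin inside the upper knuckle ring at (270,241). In the right picture the knuckles sit on their brackets. The bearing and tape roll have not moved, and the robot is clear of everything, so I'm handing in.

```bash
python3 -c "
from workcell import *
print(finish_job())"
```

```text
the job is handed in; nothing more can be done
None
```

The door is hung on both pins, closed across the frame, and the job is handed in. `finish_job` reports no verdict, so the result below is from my own checks.

**What I did:** I gripped the bar handle with the tool tilted 40° and tipped the door about its bottom back edge until it stood. I let go and backed off, then pinched the top rail front to back and carried the door to the frame. I brought it in from the front with the knuckles about 32 mm above their seats and lowered it. Afterwards I opened the gripper and retreated upward. The clock stood at about 24 s at the last look, against the 58 s limit.

**What the last checks showed:**
- **Seating:** The knuckles met almost no resistance on the way down. The seats took the load at the expected height: tool at 0.149 m, with the vertical force going from -4 to +6 N.
- **Picture after release:** The door stands upright across the frame, with the pin visible inside the upper knuckle ring. The bearing and tape roll look unmoved, and the gripper is clear. I did not check the tub again after the start.
- **Disagreements:** The networks placed the upper knuckle at (0.490, -0.440, 0.131) and the pin measured about (0.491, -0.444, 0.136). That is within camera error, so I can't confirm the 4 mm and 5 mm limits from it. Their last fixes for both pins and for the lower knuckle were far off, because the hung door mostly hides them, and I ignored those. The lower knuckle's fit therefore rests on the seating height and the scene picture.

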